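# Set out the bread display

### The arm

A 6-joint arm with a two-finger parallel gripper is mounted at the origin on the work surface. World frame = base frame: x ahead of the robot, y to its left, z up, the work surface at z = 0. Lengths are in m, angles in rad, forces in N, time in s.
With the tool pointing down it reaches from about 0.275 to 0.775 m from the base axis. Payload 14.6 kg.
Tool frame: the origin (TCP) lies at the very end of the fingers, on their centre line; the grasp point (between the pads) lies 19 mm behind it; z points along the fingers, y is the line along which they close (so a half turn about z gives the same grasp; the last joint's range is limited). The gripper opens to 85 mm and grips with 20 to 120 N. Pads are 22 mm wide; open, the fingers measure 114 mm over their backs; the gripper's body (76 mm by 85 mm) begins 54 mm behind the grasp point. The pads swing forward as they close: fully open they stand 13 mm farther back than shut.
Start: joints at [1.096, 0.263, -0.048, 1.259, 0, 1.415], TCP at [0.165, 0.498, 0.208] pointing down, gripper open.
Joint ranges: [-2.65, 2.65], [-0.89, 1.7], [-1.18, 1.37], [-2.13, 2.11], [-1.35, 1.29], [-3.14, 3.14]. Speed limits (rad/s): [1.89, 1.89, 2.57, 2.79, 3.14, 3.14].

### API

Orientations are given as [roll, pitch, yaw] about the fixed x, y, z axes, in that order (R = Rz(yaw) Ry(pitch) Rx(roll)).
In Python, from plant import telemetry, imaging, sign_off gives the robot as it stands.
- The arm moves only by the tool servo_tool, never from a script. Its argument "moves" is a list of rows, each a list of 2 entries, a list of its own where there are three numbers: the shift along the tool's x, y, z in m, then the turn, a rotation vector about the tool's x, y, z in rad. In form: [[[x, y, z], [wx, wy, wz]], ...]. A call has 1 to 8 rows; each row shifts and turns the commanded pose from where the row before left it, along the tool's axes as they then stand; what a row does not reach is not made up. A row lasts 1/8 s, in which the tool goes at most 62.5 mm and 10.7 degrees, less where a joint would pass 70% of its speed; a pose out of reach is approached as far as the arm can. A call with a gripper value outside its range is refused whole. "jaw" is the opening, from -1 (shut) to 1 (fully open), so that 0 is half open, set as the call begins (left out, the last holds). The fingers move at their own pace and stop on an object; "newtons" is the grip in N (left out, the last holds). Time passes only in rows, so rows that do not move let the fingers close. It gives the time, the measured TCP pose, the force, the opening and the grip force at its end, in the units of the state.
- telemetry.observe(): the state, without advancing time (a new reading comes with each control period).
- imaging.snapshot(name): name is "scene" or "top" or "wrist"; returns (picture, depth): 420x560x3 uint8, blue, green, red; 420x560 float32, m along the optical axis (not along the pixel's ray), 0 where there is no reading.
- imaging.calibration(name): a dict with "fx", "fy", "cx", "cy" (pixels), "origin" and "orientation" of the camera in the world. Camera axes: x right, y up, looking along -z (the intrinsics and any distortion apply to the point x, -y, -z); pixel columns grow to the right and rows downward; lengths in m; the calibration is good to about 2 mm. A picture is of the moment at which its call begins: read the wrist's pose just before it. calibration takes no time and is no camera call; for the wrist camera it gives the pose at the moment of the call.
- sign_off(): hands the job in; it is judged then, once.
The state is a dict: "clock": time; "joints": joint angles; "qvel": joint speeds; "joint_efforts": joint torques, N m; "tool_pos": TCP position; "tcp_rot": TCP orientation; "wrist_force": force on the tool from outside, world axes, zero at the start; "wrist_torque": the same for the moment, N m; "finger_gap": opening from 0.0 (shut) to 1.0 (fully open); "grip_force": force on a finger pad.
Only numpy, scipy, OpenCV 4.12 (cv2) and the standard library are available. Lean on these libraries where they do the work, as an engineer would, in place of code of your own. Each camera call takes 0.05 s, during which the arm holds its last target. There are 200 camera calls.

### The job

Set out the bread counter: set each of the three crusty rolls down flat in the wooden tray of its own shape, without dropping or throwing it. Only when all three rolls are in their trays, put the price sign on its ledge, fully down over the two pins, again set down and not dropped. Leave the jar and the bowl where they stand.

Things in the scene. Friction and masses are not known exactly. Their poses are not given: they have to be found in the camera images.
- round_roll: Loose crusty round roll, golden brown with a pale star of cuts on top; a firm body 64 mm in diameter, straight-sided from 6 to 34 mm, with a domed top 50 mm high; 60 to 130 g. Origin at the centre of the underside, z up.
- block_roll: Loose crusty oblong roll with three pale cuts, a rounded block 56 mm (its x) by 90 mm (its y) by 44 mm high; firm; 70 to 140 g. Origin at the centre of the underside, z up.
- stick_roll: Loose crusty stick-shaped roll with four pale cuts, 48 mm wide (its x), 140 mm long (its y), 46 mm high; firm; 80 to 170 g. Origin at the centre of the underside, z up.
- sign: Loose wooden price sign with blank black panels, the same front and back: a foot plate 50 mm (its x) by 124 mm (its y), 14 mm thick, with two through holes 12 mm in diameter at y = +48 and -48 mm on its centre line, and between them an upright board 12 mm thick (x), 66 mm wide (y), rising from the foot to 70 mm above the underside; 75 to 155 g. It fits its ledge either way round. Grip it by the board. Origin at the centre of the underside, z up.
- round_tray: Fixed round wooden tray for the round roll: 100 mm outer and 88 mm inner diameter, floor 4 mm thick, rim 10 mm high. Origin at the centre of its underside on the counter, z up.
- block_tray: Fixed oblong wooden tray for the oblong roll: outside 92 mm (its x) by 126 mm (its y), rim 6 mm thick and 10 mm high, inside 80 by 114 mm, floor 6 mm above the counter. Origin at the centre of its underside on the counter, z up.
- stick_tray: Fixed long wooden tray for the stick roll: outside 84 mm (its x) by 176 mm (its y), rim 6 mm thick and 10 mm high, inside 72 by 164 mm, floor 6 mm above the counter. Origin at the centre of its underside on the counter, z up.
- ledge: Fixed wooden ledge for the price sign, a slab 70 mm (its x) by 150 mm (its y), 12 mm thick, with two upright steel pins at y = +48 and -48 mm on its centre line: 8 mm in diameter, standing 16 mm above the slab, the last 6 mm tapering to 4 mm. Origin at the centre of its underside on the counter, z up.
- jar: Bystander: a loose amber jar with a steel cap, 72 mm in diameter, 100 mm high, at the far side of the trays. Origin at the centre of the underside, z up.
- bowl: Bystander: a loose white bowl, 120 mm across, 50 mm high, at the far side of the trays. Origin at the centre of the underside, z up.
Mind the look-alikes: they are no part of the job. Leave any red look-alike of the block_tray alone.

How it is judged:
On the way, in this order (a step that is already met when the one before it is completed fails the run):
1. all three rolls lie flat in the trays of their own shapes (horizontal distance between round_roll and round_tray below 0.022 m and z of round_roll in the frame of round_tray below 0.009 m and angle between each of round_roll, block_roll, stick_roll's own z axis and vertical below 0.12 rad and horizontal distance between block_roll and block_tray below 0.022 m and z of block_roll in the frame of block_tray below 0.009 m and angle between the y axis of block_roll and the y axis of block_tray, either way round below 0.45 rad and horizontal distance between stick_roll and stick_tray below 0.022 m and z of stick_roll in the frame of stick_tray below 0.009 m and angle between the y axis of stick_roll and the y axis of stick_tray, either way round below 0.45 rad), for 0.2 s.
2. the price sign is fully down over the two pins of its ledge (horizontal distance between sign and ledge below 0.006 m and z of sign in the frame of ledge below 0.015 m and angle between the y axis of sign and the y axis of ledge, either way round below 0.12 rad and angle between sign's own z axis and vertical below 0.06 rad), for 0.2 s.
At the end, for the whole second after the job is handed in: Each roll flat in the tray of its shape: centre within 22 mm, underside under 9 mm up, tilt under 0.12 rad (long ones within 0.45 rad of the tray's length). Sign down on both pins: underside within 3 mm of the slab, centre 6 mm, yaw 0.12, tilt 0.06 rad. All released, at rest (all of step 1 and all of step 2 and linear speed of each of round_roll, block_roll, stick_roll, sign below 0.02 m/s and angular speed of each of round_roll, block_roll, stick_roll, sign below 0.2 rad/s); the robot touches nothing.
It fails at once if a roll or the sign is dropped, thrown or knocked (moves faster than 0.6 m/s while not held) ((contact force between round_roll and the fingers below 0.01 N and linear speed of round_roll above 0.6 m/s) or (contact force between block_roll and the fingers below 0.01 N and linear speed of block_roll above 0.6 m/s) or (contact force between stick_roll and the fingers below 0.01 N and linear speed of stick_roll above 0.6 m/s) or (contact force between sign and the fingers below 0.01 N and linear speed of sign above 0.6 m/s)).
It fails at once if the jar or the bowl is moved by more than 20 mm (distance of any of jar, bowl from where it was at the start of the episode above 0.02 m).
It also fails if it takes over 122 s, if anything falls off the work surface, if the arm or the gripper's body presses on something with over 40 N, if the wrist force passes 120 N, or if a joint passes its speed limit or range.

## Working session

There is one attempt and no reset: what is moved stays moved. The work goes in short steps, Python scripts to look and compute and a tool call to move; the robot and the scene stay as the last step left them, time stands still between calls to the robot, and variables do not carry over. Pictures are saved under pics/ and viewed, at most 14 in all, crops included, and the job is handed in when it is done.

Besides the shell and the picture viewer there is one more tool, called after "Emit:" by a JSON object that holds its "method" and its "body", one argument or row to a line. servo_tool: Moves the arm, as the interface text tells. Its arguments: {"type":"object","properties":{"moves":{"type":"array"},"jaw":{"type":"number"},"newtons":{"type":"number"}},"required":["moves"]}

```bash
ls; mkdir -p pics; cat > h.py <<'E'
import numpy as np, cv2
from scipy.spatial.transform import Rotation as R
from plant import telemetry, imaging
def snap(n,f):
    c=imaging.calibration(n); p,d=imaging.snapshot(n); cv2.imwrite(f'pics/{f}.png',p); np.savez(f'pics/{f}.npz',p=p,d=d,c=np.array(c,dtype=object)); return p,d,c
def load(f):
    z=np.load(f'pics/{f}.npz',allow_pickle=True); return z['p'],z['d'],z['c'].item()
def rot(o):
    o=np.array(o,float)
    return o if o.shape==(3,3) else R.from_euler('xyz',o).as_matrix()
def cloud(d,c):
    v,u=np.mgrid[:d.shape[0],:d.shape[1]]
    P=np.stack([(u-c['cx'])/c['fx']*d,-(v-c['cy'])/c['fy']*d,-d],-1)
    return P@rot(c['orientation']).T+np.array(c['origin'])
E
python3 - <<'E'
from h import *
print(telemetry.observe())
for n in ('scene','top'):
    p,d,c=snap(n,n+'0'); print(n,c)
E
```

```text
pics
{'clock': 0.0, 'joints': array([ 1.09570373e+00,  2.63516091e-01, -4.89109982e-02,  1.25939025e+00,
        1.60868971e-05,  1.41551063e+00]), 'qvel': array([-0.00065691, -0.00080598,  0.00013737,  0.00085198,  0.00011696,
       -0.00109378]), 'joint_efforts': array([ 3.73082521e-04, -6.37617588e+01,  3.84566045e+01,  1.37931106e-02,
       -8.37127163e-05,  5.10079565e-05]), 'tool_pos': array([0.16491377, 0.49812908, 0.20733817]), 'tcp_rot': array([-3.14058641e+00, -1.73805588e-04,  2.82178566e+00]), 'wrist_force': array([-0.25945694, -0.07981992,  0.3213019 ]), 'wrist_torque': array([-0.00800733,  0.01193494, -0.0058583 ]), 'grip_force': 0.0, 'finger_gap': 1.0029141673783852}
scene {'fx': 541.4286547207379, 'fy': 541.4286547207379, 'cx': 275.55232948189945, 'cy': 209.71305460080518, 'origin': array([ 1.41412239, -0.78996724,  0.97024913]), 'orientation': array([9.31243651e-01, 5.06686664e-04, 8.42269527e-01])}
top {'fx': 431.66192470967206, 'fy': 431.66192470967206, 'cx': 281.2347939811818, 'cy': 211.01964341882126, 'origin': array([0.30209237, 0.07236475, 1.28473748]), 'orientation': array([ 0.12608754,  0.00378375, -1.55437912])}
```

View pics/top0.png

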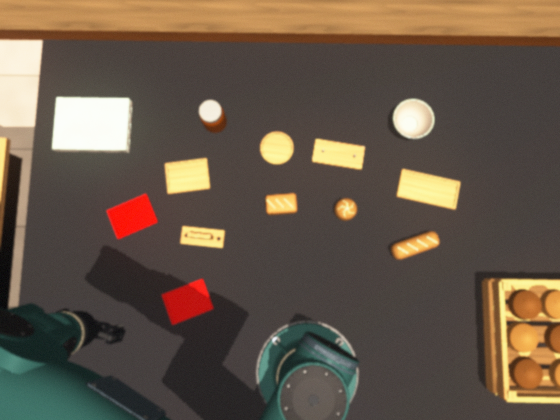

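View pics/scene0.png

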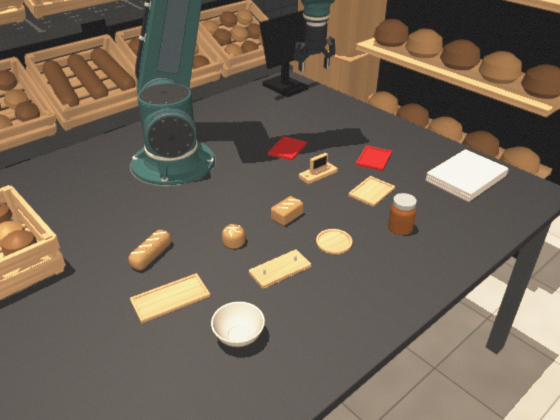

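The top view shows the rolls at (281,204) block, (346,209) round and (416,245) stick, with the sign at (202,237). The trays are at (187,175) block, (277,148) round and (429,189) stick, and the ledge is at (339,153). The red look-alikes are at (132,216) and (187,302).

```bash
cat > m.py <<'E'
from h import *
T={'block_tray':(187,175,.010),'round_tray':(277,148,.010),'stick_tray':(429,189,.010),'ledge':(339,153,.012),'block_roll':(281,204,.03),'round_roll':(346,209,.025),'stick_roll':(416,245,.03),'sign':(202,237,.014),'jar':(212,115,.1),'bowl':(413,119,.05)}
def planez(uv,c,z):
    uv=np.asarray(uv,float); r=np.stack([(uv[:,0]-c['cx'])/c['fx'],-(uv[:,1]-c['cy'])/c['fy'],-np.ones(len(uv))],-1)@rot(c['orientation']).T
    o=np.array(c['origin']); return (o+r*((z-o[2])/r[:,2])[:,None])[:,:2]
def rect(P):
    (cx,cy),(w,h),a=cv2.minAreaRect((P*1000).astype(np.float32))
    if w>h: a-=90
    else: w,h=h,w   # now h... long axis direction below
    # long axis direction in world
    b=cv2.boxPoints(((cx,cy),(1,1),0)); 
    box=cv2.boxPoints(cv2.minAreaRect((P*1000).astype(np.float32))); e=max([box[1]-box[0],box[2]-box[1]],key=np.linalg.norm)
    return np.round([cx,cy,w,h],1), round(np.arctan2(e[1],e[0])%np.pi,3)
if __name__=='__main__':
    p,d,c=load('top0'); W=cloud(d,c)
    print('table z',np.median(W[255:270,270:380,2]))
    m=(p.max(2)>95).astype(np.uint8); n,L=cv2.connectedComponents(m)
    for k,(u,v,z) in T.items():
        w=L[v-4:v+5,u-4:u+5]; i=np.bincount(w[w>0]).argmax(); M=L==i
        cs,_=cv2.findContours(M.astype(np.uint8),cv2.RETR_EXTERNAL,cv2.CHAIN_APPROX_NONE)
        P=planez(cs[0][:,0],c,z); zz=W[M][:,2]
        hi=W[M&(W[...,2]>.012)][:,:2]
        print(k,M.sum(),'z50,95',np.round(np.percentile(zz,[50,95]),4),'contour',*rect(P),'cloud',*rect(hi) if len(hi)>20 else '', np.round(W[M].mean(0)*1000,1))
E
python3 m.py
```

```text
table z -0.0011126883946255273
block_tray 1550 z50,95 [0.0046 0.0105] contour [567.  365.9 137.7 104.8] 1.719 cloud [482.1 225.9 451.7 140.6] 1.008 [566.7 366.   10.2]
round_tray 1021 z50,95 [0.0031 0.0106] contour [657.8  97.4 109.1 106.3] 0.016 cloud [504.8 106.1 400.4  92.9] 3.078 [658.1  97.4   8.2]
stick_tray 1990 z50,95 [0.0048 0.0109] contour [ 538.4 -358.6  187.7   97.2] 1.359 cloud [ 465.1 -173.6  572.7  142.7] 1.912 [ 538.  -359.1    9.1]
ledge 1405 z50,95 [0.01   0.0148] contour [640.6 -88.9 160.8  82.4] 1.421 cloud [481.2 -50.4 406.8 151.8] 2.898 [640.2 -89.   13.1]
block_roll 702 z50,95 [0.0412 0.0465] contour [483.5  80.8  96.7  64.9] 1.659 cloud [406.3  79.1 208.7  88. ] 0.02 [482.3  80.6  38.7]
round_roll 435 z50,95 [0.042  0.0504] contour [ 472.2 -110.7   68.5   64.8] 0.001 cloud [392.3 -34.2 278.   61.8] 2.37 [ 469.  -107.9   43.1]
stick_roll 875 z50,95 [0.0417 0.0484] contour [ 367.6 -311.3  146.3   52.6] 1.924 cloud [ 328.8 -155.4  454.9   57.7] 1.814 [ 367.3 -308.4   41.1]
sign 939 z50,95 [0.0122 0.0695] contour [383.9 312.1 135.2  61.3] 1.481 cloud [363.8 219.5 313.2  61.4] 1.367 [382.9 310.   25.7]
jar 618 z50,95 [0.0966 0.102 ] contour [727.8 284.3  88.7  74.8] 0.015 cloud [527.3 201.9 514.8  70.5] 0.386 [734.7 286.5  88.4]
bowl 1435 z50,95 [0.0172 0.049 ] contour [ 741.2 -307.3  127.3  125.8] 1.586 cloud [ 563.6 -119.5  638.   117.3] 2.327 [ 749.8 -314.    26.5]
```

```bash
cat > go.py <<'E'
import sys
from h import *
def go(x,y,z,psi,s=None):
    "shift (tool axes after the turn) and turn about tool axes from the present pose to a tool-down pose"
    s=s or telemetry.observe(); R0=R.from_euler('xyz',s['tcp_rot'])
    best=min((R0.inv()*R.from_euler('xyz',[np.pi,0,psi+k*np.pi]) for k in (0,1)),key=lambda r:r.magnitude())
    R1=R0*best; dp=np.array([x,y,z])-s['tool_pos']
    print('turn',best.as_rotvec().round(4),'shift before turn',R0.inv().apply(dp).round(4),'after turn',R1.inv().apply(dp).round(4))
if __name__=='__main__': go(*map(float,sys.argv[1:]))
E
python3 go.py .483 .081 .15 1.659
```

```text
turn [-9.0000e-04  4.0000e-04  1.1627e+00] shift before turn [-0.4331 -0.2959  0.0576] after turn [-0.4435  0.2801  0.0574]
```

Emit:
{"method": "servo_tool", "body": {
  "moves": [
    [[0, 0, 0], [0, 0, 0.166]],
    [[0, 0, 0], [0, 0, 0.166]],
    [[0, 0, 0], [0, 0, 0.166]],
    [[0, 0, 0], [0, 0, 0.166]],
    [[0, 0, 0], [0, 0, 0.166]],
    [[0, 0, 0], [0, 0, 0.166]],
    [[0, 0, 0], [0, 0, 0.166]]
  ],
  "jaw": 1
}}

```text
clock: 0.98
tool_pos: [0.165, 0.4982, 0.2075]
tcp_rot: [-3.141, 0.001, 1.654]
wrist_force: [0.2, 0.9, -0.1]
finger_gap: 1.001
grip_force: 0.0
```

Emit:
{"method": "servo_tool", "body": {
  "moves": [
    [[-0.05, 0.031, 0], [0, 0, 0]],
    [[-0.05, 0.031, 0], [0, 0, 0]],
    [[-0.05, 0.031, 0], [0, 0, 0]],
    [[-0.05, 0.031, 0], [0, 0, 0]],
    [[-0.05, 0.031, 0], [0, 0, 0]],
    [[-0.05, 0.031, 0], [0, 0, 0]],
    [[-0.05, 0.031, 0], [0, 0, 0]],
    [[-0.05, 0.031, 0], [0, 0, 0]]
  ]
}}

```text
clock: 1.98
tool_pos: [0.4484, 0.1202, 0.2077]
tcp_rot: [-3.142, -0.0, 1.66]
wrist_force: [0.6, 0.5, 0.5]
finger_gap: 0.999
grip_force: 0.0
```

```bash
python3 go.py .483 .081 .15 1.659; python3 - <<'E'
from h import *
p,d,c=snap('wrist','w1'); print(c,d[150:270:30,200:360:30].round(3),telemetry.observe()['tool_pos'])
E
```

```text
turn [-0.0001 -0.0001  0.0006] shift before turn [-0.0421  0.031   0.0577] after turn [-0.0421  0.031   0.0577]
{'fx': 351.25382552516487, 'fy': 351.25382552516487, 'cx': 279.1269787341407, 'cy': 210.7057846685408, 'origin': array([0.44332427, 0.18794881, 0.37477801]), 'orientation': array([-2.72176408e-01, -1.14938840e-04,  8.94091186e-02])} [[0.371 0.371 0.372 0.37  0.371 0.37 ]
 [0.381 0.378 0.    0.349 0.347 0.378]
 [0.388 0.388 0.387 0.342 0.343 0.388]
 [0.398 0.398 0.395 0.351 0.349 0.397]] [0.45215596 0.11574798 0.2073276 ]
```

View pics/w1.png

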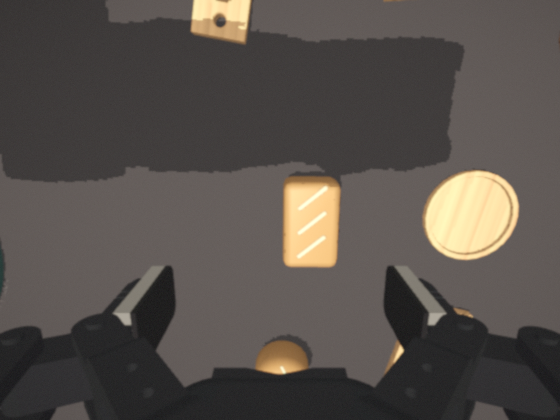

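The wrist view shows the block roll centred at (311,222), its top spanning columns 284–339 and rows 177–267. The round tray is at (471,214) and the fingertips are at about (160,270) and (400,270).

```bash
cat >> m.py <<'E'
def blob(f,u,v,zlo,zhi=.2,rad=.12,thr=95):
    "points above zlo around pixel u,v: rectangle (mm) and long-axis angle"
    p,d,c=load(f); W=cloud(d,c); M=((d>0)&(W[...,2]>zlo)&(W[...,2]<zhi)&(p.max(2)>thr)).astype(np.uint8)
    n,L=cv2.connectedComponents(M); w=L[v-5:v+6,u-5:u+6]; w=w[w>0]; Q=W[L==np.bincount(w).argmax()]
    return (*rect(Q[:,:2]),len(Q),np.percentile(Q[:,2],[5,50,95]).round(4))
E
python3 - <<'E'
from m import *
print(blob('w1',311,222,.025)); print(blob('w1',471,214,.0015,.02))
p,d,c=load('w1'); W=cloud(d,c)
print(W[[275,275,285,285],[168,392,165,395]].round(4), np.median(W[180:200,200:260,2]))
s=telemetry.observe(); 
for v in (268,275,285): 
  for u in (165,392): print(R.from_euler('xyz',s['tcp_rot']).inv().apply(W[v,u]-s['tool_pos']).round(4))
E
```

```text
(array([485. ,  83.4,  88.1,  56. ]), np.float32(1.655), 4796, array([0.0384, 0.0447, 0.0466]))
(array([660.8,  99.2, 120.5, 108.4]), np.float32(2.813), 6927, array([0.0028, 0.0054, 0.0113]))
[[0.4067 0.1252 0.2531]
 [0.4914 0.1326 0.2527]
 [0.4064 0.1223 0.2557]
 [0.4916 0.1305 0.2568]] 0.0009784565365227038
[ 0.0151 -0.0461 -0.0438]
[ 0.0161  0.0404 -0.0451]
[ 0.0142 -0.0449 -0.0479]
[ 0.0133  0.0406 -0.0454]
[ 0.0104 -0.045  -0.0485]
[ 0.0102  0.0402 -0.0474]
```

```bash
python3 go.py .4845 .0825 .004 1.656
```

```text
turn [0.001  0.0019 0.0005] shift before turn [-0.0355  0.0292  0.2034] after turn [-0.0359  0.0294  0.2033]
```

Emit:
{"method": "servo_tool", "body": {
  "moves": [
    [[-0.018, 0.0145, 0.04], [0, 0, 0]],
    [[-0.018, 0.0145, 0.04], [0, 0, 0]],
    [[0, 0, 0.04], [0, 0, 0]],
    [[0, 0, 0.04], [0, 0, 0]],
    [[0, 0, 0.025], [0, 0, 0]],
    [[0, 0, 0.018], [0, 0, 0]],
    [[0, 0, 0], [0, 0, 0]],
    [[0, 0, 0], [0, 0, 0]]
  ]
}}

```text
clock: 3.02
tool_pos: [0.48, 0.0888, 0.0053]
tcp_rot: [3.141, 0.0, 1.66]
wrist_force: [-1.0, 0.9, 1.0]
finger_gap: 0.999
grip_force: 0.0
```

Emit:
{"method": "servo_tool", "body": {
  "moves": [
    [[0, 0, 0], [0, 0, 0]],
    [[0, 0, 0], [0, 0, 0]],
    [[0, 0, 0], [0, 0, 0]],
    [[0, 0, 0], [0, 0, 0]],
    [[0, 0, 0], [0, 0, 0]],
    [[0, 0, 0], [0, 0, 0]]
  ],
  "jaw": -0.2,
  "newtons": 30
}}

```text
clock: 3.78
tool_pos: [0.4803, 0.0888, 0.0056]
tcp_rot: [3.14, 0.0, 1.66]
wrist_force: [-1.7, -0.1, 8.1]
finger_gap: 0.644
grip_force: 30.6
```

Emit:
{"method": "servo_tool", "body": {
  "moves": [
    [[0, 0, -0.02], [0, 0, 0]],
    [[0, 0, -0.03], [0, 0, 0]],
    [[0, 0, -0.04], [0, 0, 0]],
    [[0, 0, -0.03], [0, 0, 0]],
    [[0, 0, 0], [0, 0, 0]],
    [[0, 0, 0], [0, 0, 0]]
  ],
  "newtons": 40
}}

```text
clock: 4.53
tool_pos: [0.4793, 0.0887, 0.1242]
tcp_rot: [-3.141, -0.0, 1.66]
wrist_force: [0.2, 0.3, -1.4]
finger_gap: 0.644
grip_force: 45.6
```

```bash
python3 - <<'E'
from h import *
p,d,c=snap('wrist','w2')
E
python3 go.py .566 .372 .05 1.719
```

```text
turn [-0.0014 -0.0001 -0.0592] shift before turn [0.2744 0.1118 0.0737] after turn [0.2673 0.1278 0.0739]
```

View pics/w2.png

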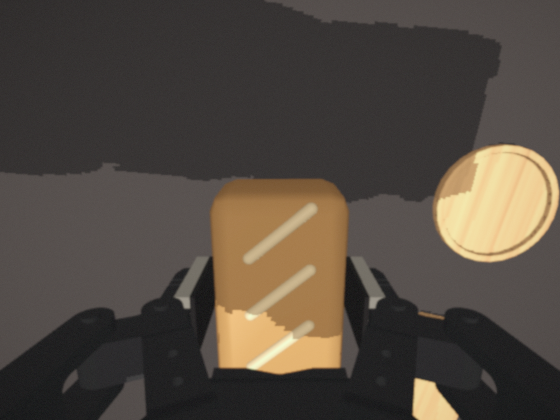

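The roll is gripped squarely between the pads, columns 212–348, with its far end at row 180.

```bash
python3 - <<'E'
from m import *
p,d,c=load('w2'); W=cloud(d,c); s=telemetry.observe()
T=R.from_euler('xyz',s['tcp_rot']).inv().apply(W[176:360:8,280]-s['tool_pos'])
print(T.round(4)[[0,1,2,3,4,5,6,8,12,16,20,22]])
E
```

```text
[[ 0.0171  0.0021  0.1224]
 [ 0.068   0.001  -0.1673]
 [ 0.0377  0.0015 -0.0316]
 [ 0.0358  0.0015 -0.0369]
 [ 0.0328  0.0015 -0.0377]
 [ 0.0303  0.0015 -0.0398]
 [ 0.027   0.0015 -0.0396]
 [ 0.0212  0.0015 -0.0414]
 [ 0.0072  0.0015 -0.0401]
 [-0.007   0.0016 -0.04  ]
 [-0.0224  0.0016 -0.0394]
 [-0.0294  0.0016 -0.0405]]
```

Emit:
{"method": "servo_tool", "body": {
  "moves": [
    [[0.045, 0.0185, 0], [0, 0, 0]],
    [[0.045, 0.0185, 0], [0, 0, 0]],
    [[0.046, 0.0185, 0], [0, 0, 0]],
    [[0.046, 0.0185, 0], [0, 0, 0]],
    [[0.046, 0.019, 0], [0, 0, 0]],
    [[0.046, 0.0185, 0], [0, 0, 0]],
    [[0, 0, 0], [0, 0, -0.06]],
    [[0, 0, 0], [0, 0, 0]]
  ]
}}

```text
clock: 5.58
tool_pos: [0.5658, 0.3716, 0.1232]
tcp_rot: [-3.139, 0.001, 1.72]
wrist_force: [0.5, 0.2, -1.1]
finger_gap: 0.646
grip_force: 45.6
```

Emit:
{"method": "servo_tool", "body": {
  "moves": [
    [[0, 0, 0.03], [0, 0, 0]],
    [[0, 0, 0.03], [0, 0, 0]],
    [[0, 0, 0.025], [0, 0, 0]],
    [[0, 0, 0.012], [0, 0, 0]],
    [[0, 0, 0.008], [0, 0, 0]],
    [[0, 0, 0.004], [0, 0, 0]],
    [[0, 0, 0], [0, 0, 0]],
    [[0, 0, 0], [0, 0, 0]]
  ]
}}

```text
clock: 6.58
tool_pos: [0.5667, 0.3717, 0.0164]
tcp_rot: [3.141, -0.0, 1.72]
wrist_force: [-1.1, -0.6, -1.4]
finger_gap: 0.645
grip_force: 45.6
```

Emit:
{"method": "servo_tool", "body": {
  "moves": [
    [[0, 0, 0.002], [0, 0, 0]],
    [[0, 0, 0.002], [0, 0, 0]],
    [[0, 0, 0], [0, 0, 0]]
  ]
}}

```text
clock: 6.95
tool_pos: [0.5664, 0.3716, 0.0118]
tcp_rot: [3.142, -0.0, 1.72]
wrist_force: [-0.1, -0.1, -1.0]
finger_gap: 0.639
grip_force: 45.6
```

Emit:
{"method": "servo_tool", "body": {
  "moves": [
    [[0, 0, 0.001], [0, 0, 0]],
    [[0, 0, 0.001], [0, 0, 0]],
    [[0, 0, 0], [0, 0, 0]]
  ]
}}

```text
clock: 7.32
tool_pos: [0.5665, 0.3716, 0.0117]
tcp_rot: [3.14, -0.0, 1.72]
wrist_force: [-9.3, -4.0, 22.8]
finger_gap: 0.644
grip_force: 48.2
```

Emit:
{"method": "servo_tool", "body": {
  "moves": [
    [[0, 0, 0], [0, 0, 0]],
    [[0, 0, 0], [0, 0, 0]],
    [[0, 0, 0], [0, 0, 0]],
    [[0, 0, -0.02], [0, 0, 0]],
    [[0, 0, -0.04], [0, 0, 0]],
    [[0, 0, -0.05], [0, 0, 0]],
    [[0, 0, 0], [0, 0, 0]]
  ],
  "jaw": 0.65
}}

```text
clock: 8.2
tool_pos: [0.5681, 0.3724, 0.1235]
tcp_rot: [3.136, -0.002, 1.72]
wrist_force: [0.2, -0.6, 0.5]
finger_gap: 0.825
grip_force: 0.0
```

```bash
python3 - <<'E'
from m import *
p,d,c=snap('wrist','w3'); 
W=cloud(d,c); s=telemetry.observe(); print(s['tool_pos'])
M=(W[...,2]>.035)&(W[...,2]<.07)&(d>0)&(p.max(2)>60); n,L,st,_=cv2.connectedComponentsWithStats(M.astype(np.uint8)); i=1+st[1:,4].argmax()
print(rect(W[L==i][:,:2]),st[i],np.percentile(W[L==i][:,2],[5,50,95]))
E
python3 go.py .4715 -.1095 .12 1.72
```

```text
[0.56720403 0.37193491 0.12105535]
(array([568.7, 366.1,  87.8,  56.1]), np.float32(1.722)) [ 237  157   79  119 8882] [0.04552413 0.05072349 0.05263448]
turn [ 0.0026 -0.0008 -0.0002] shift before turn [-4.619e-01 -1.661e-01  2.000e-04] after turn [-0.4619 -0.1662  0.0011]
```

View pics/w3.png

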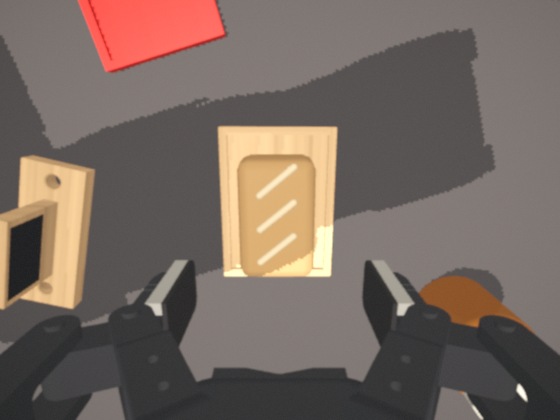

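The block roll lies flat in its tray, with the roll centred at (276,214) inside the tray spanning columns 219–336.

Emit:
{"method": "servo_tool", "body": {
  "moves": [
    [[-0.057, -0.0205, 0], [0, 0, 0]],
    [[-0.057, -0.0205, 0], [0, 0, 0]],
    [[-0.057, -0.0205, 0], [0, 0, 0]],
    [[-0.057, -0.0205, 0], [0, 0, 0]],
    [[-0.057, -0.0205, 0], [0, 0, 0]],
    [[-0.057, -0.0205, 0], [0, 0, 0]],
    [[-0.057, -0.0205, 0], [0, 0, 0]],
    [[-0.03, -0.012, 0], [0, 0, 0]]
  ],
  "jaw": 1
}}

```text
clock: 9.25
tool_pos: [0.4749, -0.0779, 0.1186]
tcp_rot: [-3.14, -0.001, 1.718]
wrist_force: [0.1, 0.4, -0.5]
finger_gap: 1.003
grip_force: 0.0
```

Emit:
{"method": "servo_tool", "body": {
  "moves": [
    [[0, 0, 0], [0, 0, 0]],
    [[0, 0, 0], [0, 0, 0]]
  ]
}}

```text
clock: 9.5
tool_pos: [0.4759, -0.0753, 0.119]
tcp_rot: [-3.14, -0.001, 1.72]
wrist_force: [-0.1, 0.8, -0.2]
finger_gap: 1.003
grip_force: 0.0
```

```bash
python3 - <<'E'
from m import *
p,d,c=snap('wrist','w4'); W=cloud(d,c); s=telemetry.observe(); print(s['tool_pos'])
M=(W[...,2]>.02)&(W[...,2]<.06)&(d>0)&(p.max(2)>60)&(np.linalg.norm(W[...,:2]-[.4715,-.1095],axis=-1)<.06)
Q=W[M]; print(len(Q),cv2.minEnclosingCircle((Q[:,:2]*1000).astype(np.float32)),np.percentile(Q[:,2],[5,50,99]),np.ptp(Q[:,:2],0), Q[:,:2].min(0))
E
python3 go.py .4715 -.1095 .12 1.72
```

```text
[ 0.47608853 -0.07500433  0.1191725 ]
5390 ((472.7900695800781, -107.40104675292969), 32.088951110839844) [0.03202453 0.04581184 0.0522402 ] [0.06327638 0.06401202] [ 0.44134091 -0.13939995]
turn [-0.0009 -0.0006  0.0005] shift before turn [-0.0334 -0.0097 -0.0008] after turn [-0.0334 -0.0097 -0.0008]
```

Emit:
{"method": "servo_tool", "body": {
  "moves": [
    [[-0.0316, -0.0081, 0.01], [0, 0, 0]],
    [[0, 0, 0.03], [0, 0, 0]],
    [[0, 0, 0.03], [0, 0, 0]],
    [[0, 0, 0.025], [0, 0, 0]],
    [[0, 0, 0.013], [0, 0, 0]],
    [[0, 0, 0.006], [0, 0, 0]],
    [[0, 0, 0], [0, 0, 0]]
  ]
}}

```text
clock: 10.42
tool_pos: [0.4732, -0.108, 0.006]
tcp_rot: [3.142, 0.0, 1.72]
wrist_force: [0.5, -0.4, -0.1]
finger_gap: 0.999
grip_force: 0.0
```

Emit:
{"method": "servo_tool", "body": {
  "moves": [
    [[0, 0, 0], [0, 0, 0]],
    [[0, 0, 0], [0, 0, 0]],
    [[0, 0, 0], [0, 0, 0]],
    [[0, 0, 0], [0, 0, 0]],
    [[0, 0, 0], [0, 0, 0]],
    [[0, 0, 0], [0, 0, 0]]
  ],
  "jaw": 0,
  "newtons": 35
}}

```text
clock: 11.18
tool_pos: [0.4726, -0.1086, 0.007]
tcp_rot: [-3.141, 0.001, 1.72]
wrist_force: [-9.1, -0.4, 22.4]
finger_gap: 0.688
grip_force: 33.2
```

Emit:
{"method": "servo_tool", "body": {
  "moves": [
    [[0, 0, -0.02], [0, 0, 0]],
    [[0, 0, -0.03], [0, 0, 0]],
    [[0, 0, -0.03], [0, 0, 0]],
    [[0, 0, -0.02], [0, 0, 0]],
    [[0, 0, 0], [0, 0, 0]],
    [[0, 0, 0], [0, 0, 0]]
  ]
}}

```text
clock: 11.92
tool_pos: [0.4727, -0.1081, 0.1051]
tcp_rot: [-3.141, -0.0, 1.72]
wrist_force: [-0.0, 0.4, -0.7]
finger_gap: 0.677
grip_force: 31.1
```

```bash
python3 - <<'E'
from m import *
p,d,c=snap('wrist','w5'); W=cloud(d,c); s=telemetry.observe(); print(s['tool_pos'])
T=R.from_euler('xyz',s['tcp_rot']).inv().apply((W-s['tool_pos']).reshape(-1,3)).reshape(W.shape)
M=(T[...,2]>-.055)&(T[...,2]<0.01)&(d>0)&(abs(T[...,1])<.03)&(p.max(2)>60)&(T[...,0]<.05)&(T[...,0]>-.05)
Q=T[M]; print(len(Q),np.percentile(Q,[1,50,99],axis=0).round(4))
E
python3 go.py .659 .098 .11 1.72
```

```text
[ 0.47252329 -0.10802669  0.10493537]
16671 [[-0.0218 -0.0275 -0.0451]
 [ 0.0107  0.0011 -0.0389]
 [ 0.0325  0.0285 -0.0039]]
turn [-0.001  -0.0007 -0.0002] shift before turn [ 0.1761  0.215  -0.0052] after turn [ 0.176   0.215  -0.0051]
```

View pics/w5.png

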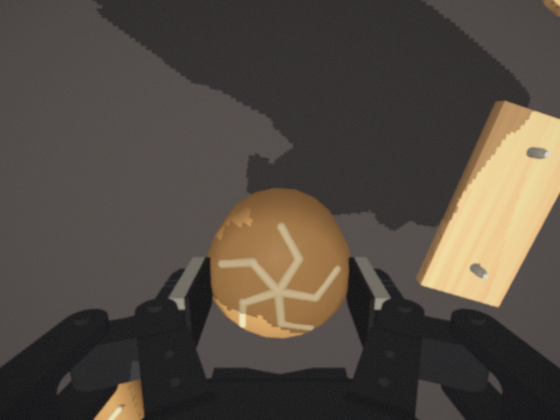

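The round roll is held at (280,262) with its star upright, but the opening (57 mm) shows the pads are on the dome. I'll set it back down and grip it lower.

Emit:
{"method": "servo_tool", "body": {
  "moves": [
    [[0, 0, 0.03], [0, 0, 0]],
    [[0, 0, 0.03], [0, 0, 0]],
    [[0, 0, 0.025], [0, 0, 0]],
    [[0, 0, 0.01], [0, 0, 0]],
    [[0, 0, 0.003], [0, 0, 0]],
    [[0, 0, 0], [0, 0, 0]],
    [[0, 0, 0], [0, 0, 0]]
  ]
}}

```text
clock: 12.85
tool_pos: [0.4735, -0.1084, 0.0083]
tcp_rot: [3.141, 0.001, 1.72]
wrist_force: [0.4, -0.5, -0.9]
finger_gap: 0.678
grip_force: 31.3
```

Emit:
{"method": "servo_tool", "body": {
  "moves": [
    [[0, 0, 0], [0, 0, 0]],
    [[0, 0, 0], [0, 0, 0]],
    [[0, 0, 0], [0, 0, 0]],
    [[0, 0, 0.002], [0, 0, 0]],
    [[0, 0, 0.002], [0, 0, 0]],
    [[0, 0, 0.002], [0, 0, 0]],
    [[0, 0, 0], [0, 0, 0]]
  ],
  "jaw": 1
}}

```text
clock: 13.72
tool_pos: [0.4729, -0.1082, 0.0016]
tcp_rot: [-3.141, -0.0, 1.72]
wrist_force: [0.5, -0.5, 0.4]
finger_gap: 1.002
grip_force: 0.0
```

Emit:
{"method": "servo_tool", "body": {
  "moves": [
    [[0, 0, 0], [0, 0, 0]],
    [[0, 0, 0], [0, 0, 0]],
    [[0, 0, 0], [0, 0, 0]],
    [[0, 0, 0], [0, 0, 0]],
    [[0, 0, 0], [0, 0, 0]],
    [[0, 0, 0], [0, 0, 0]]
  ],
  "jaw": 0
}}

```text
clock: 14.48
tool_pos: [0.473, -0.1083, 0.0022]
tcp_rot: [3.141, 0.0, 1.72]
wrist_force: [-3.1, 0.2, 9.3]
finger_gap: 0.725
grip_force: 35.8
```

Emit:
{"method": "servo_tool", "body": {
  "moves": [
    [[0, 0, -0.02], [0, 0, 0]],
    [[0, 0, -0.03], [0, 0, 0]],
    [[0, 0, -0.03], [0, 0, 0]],
    [[0, 0, -0.02], [0, 0, 0]],
    [[0, 0, 0], [0, 0, 0]],
    [[0, 0, 0], [0, 0, 0]]
  ]
}}

```text
clock: 15.22
tool_pos: [0.4726, -0.1081, 0.1009]
tcp_rot: [-3.141, -0.0, 1.72]
wrist_force: [-0.0, 0.0, -0.8]
finger_gap: 0.718
grip_force: 38.6
```

```bash
python3 go.py .659 .098 .10 1.72
```

```text
turn [-0.0008 -0.0005 -0.0002] shift before turn [0.1761 0.2149 0.0009] after turn [0.1761 0.215  0.0009]
```

Emit:
{"method": "servo_tool", "body": {
  "moves": [
    [[0.018, 0.022, 0], [0, 0, 0]],
    [[0.035, 0.043, 0], [0, 0, 0]],
    [[0.035, 0.043, 0], [0, 0, 0]],
    [[0.035, 0.043, 0], [0, 0, 0]],
    [[0.035, 0.043, 0], [0, 0, 0]],
    [[0.018, 0.021, 0], [0, 0, 0]],
    [[0, 0, 0], [0, 0, 0]],
    [[0, 0, 0], [0, 0, 0]]
  ]
}}

```text
clock: 16.23
tool_pos: [0.6587, 0.0972, 0.1008]
tcp_rot: [-3.14, -0.0, 1.72]
wrist_force: [0.1, 0.1, -0.7]
finger_gap: 0.718
grip_force: 38.6
```

Emit:
{"method": "servo_tool", "body": {
  "moves": [
    [[0, 0, 0.03], [0, 0, 0]],
    [[0, 0, 0.03], [0, 0, 0]],
    [[0, 0, 0.02], [0, 0, 0]],
    [[0, 0, 0.008], [0, 0, 0]],
    [[0, 0, 0.003], [0, 0, 0]],
    [[0, 0, 0], [0, 0, 0]],
    [[0, 0, 0], [0, 0, 0]]
  ]
}}

```text
clock: 17.1
tool_pos: [0.6599, 0.0977, 0.0115]
tcp_rot: [3.141, 0.0, 1.72]
wrist_force: [-0.0, -0.4, -1.0]
finger_gap: 0.72
grip_force: 38.6
```

Emit:
{"method": "servo_tool", "body": {
  "moves": [
    [[0, 0, 0.0015], [0, 0, 0]],
    [[0, 0, 0.0015], [0, 0, 0]],
    [[0, 0, 0], [0, 0, 0]],
    [[0, 0, 0], [0, 0, 0]]
  ]
}}

```text
clock: 17.6
tool_pos: [0.6595, 0.0978, 0.0077]
tcp_rot: [-3.142, -0.0, 1.72]
wrist_force: [-0.2, 0.7, -0.5]
finger_gap: 0.716
grip_force: 38.6
```

Emit:
{"method": "servo_tool", "body": {
  "moves": [
    [[0, 0, 0.0015], [0, 0, 0]],
    [[0, 0, 0], [0, 0, 0]],
    [[0, 0, 0], [0, 0, 0]]
  ]
}}

```text
clock: 17.98
tool_pos: [0.6596, 0.0977, 0.0064]
tcp_rot: [3.141, 0.0, 1.72]
wrist_force: [0.1, 0.2, 1.5]
finger_gap: 0.713
grip_force: 38.9
```

Contact. Release.

Emit:
{"method": "servo_tool", "body": {
  "moves": [
    [[0, 0, 0], [0, 0, 0]],
    [[0, 0, 0], [0, 0, 0]],
    [[0, 0, 0], [0, 0, 0]],
    [[0, 0, -0.02], [0, 0, 0]],
    [[0, 0, -0.04], [0, 0, 0]],
    [[0, 0, -0.06], [0, 0, 0]],
    [[0, 0, 0], [0, 0, 0]],
    [[0, 0, 0], [0, 0, 0]]
  ],
  "jaw": 1
}}

```text
clock: 18.98
tool_pos: [0.6593, 0.0977, 0.1259]
tcp_rot: [-3.141, -0.0, 1.72]
wrist_force: [-1.2, 0.2, 0.2]
finger_gap: 0.998
grip_force: 0.0
```

```bash
python3 - <<'E'
from m import *
p,d,c=snap('wrist','w6'); W=cloud(d,c); s=telemetry.observe(); print(s['tool_pos'])
M=(W[...,2]>.02)&(W[...,2]<.07)&(d>0)&(p.max(2)>60)&(np.linalg.norm(W[...,:2]-[.6595,.098],axis=-1)<.045)
Q=W[M]; print(len(Q),cv2.minEnclosingCircle((Q[:,:2]*1000).astype(np.float32)),np.percentile(Q[:,2],[5,50,99]))
E
python3 go.py .3676 -.310 .12 1.924
```

```text
[0.65888529 0.09773073 0.12520755]
5648 ((660.83642578125, 98.55669403076172), 31.984861373901367) [0.03921454 0.05003895 0.05614543]
turn [-0.0016 -0.0004 -0.2042] shift before turn [-0.36   -0.3486  0.0057] after turn [-0.2818 -0.4143  0.0052]
```

View pics/w6.png

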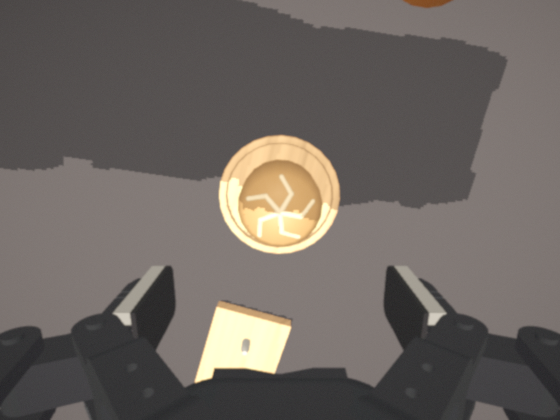

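The round roll stands upright in its tray, with the roll at (281,205) inside the tray centred at (280,194).

Emit:
{"method": "servo_tool", "body": {
  "moves": [
    [[-0.041, -0.0425, 0], [0, 0, 0]],
    [[-0.041, -0.0425, 0], [0, 0, 0]],
    [[-0.041, -0.0425, 0], [0, 0, 0]],
    [[-0.041, -0.0425, 0], [0, 0, 0]],
    [[-0.041, -0.0425, 0], [0, 0, 0]],
    [[-0.041, -0.0425, 0], [0, 0, 0]],
    [[-0.041, -0.0425, 0], [0, 0, 0]],
    [[-0.041, -0.0425, 0], [0, 0, 0]]
  ]
}}

```text
clock: 20.02
tool_pos: [0.3701, -0.2778, 0.1253]
tcp_rot: [-3.141, -0.002, 1.72]
wrist_force: [1.0, -0.0, -0.1]
finger_gap: 1.0
grip_force: 0.0
```

Emit:
{"method": "servo_tool", "body": {
  "moves": [
    [[0, 0, 0], [0, 0, -0.1]],
    [[0, 0, 0], [0, 0, -0.104]],
    [[0, 0, 0], [0, 0, 0]],
    [[0, 0, 0], [0, 0, 0]]
  ]
}}

```text
clock: 20.52
tool_pos: [0.3718, -0.2767, 0.1258]
tcp_rot: [-3.141, -0.001, 1.922]
wrist_force: [-0.5, -0.1, -0.2]
finger_gap: 1.001
grip_force: 0.0
```

```bash
python3 - <<'E'
from m import *
p,d,c=snap('wrist','w7'); W=cloud(d,c); s=telemetry.observe(); print(s['tool_pos'])
M=(W[...,2]>.02)&(W[...,2]<.06)&(d>0)&(p.max(2)>60)&(np.linalg.norm(W[...,:2]-[.3676,-.31],axis=-1)<.09)
Q=W[M]; print(rect(Q[:,:2]),len(Q),np.percentile(Q[:,2],[5,50,99]))
E
python3 go.py .3676 -.310 .003 1.924
```

```text
[ 0.37186924 -0.27675035  0.12587855]
(array([ 369. , -306.6,  135.1,   48.1]), np.float32(1.923)) 9870 [0.03364397 0.0450838  0.04952982]
turn [-0.0003 -0.0008 -0.0017] shift before turn [-0.0298 -0.0154  0.1229] after turn [-0.0297 -0.0155  0.1229]
```

View pics/w7.png

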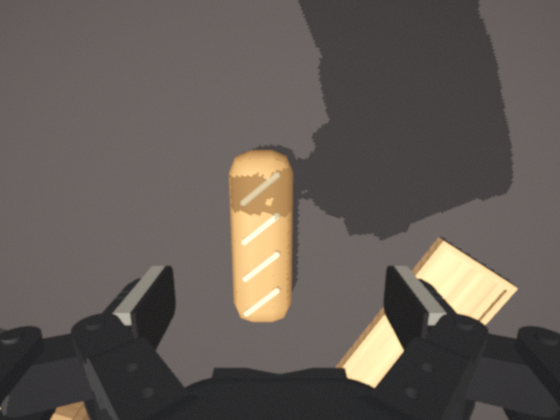

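The stick roll is at (262,236), spanning rows 150–322. The cloud puts it at (369,−307) mm.

Emit:
{"method": "servo_tool", "body": {
  "moves": [
    [[-0.0273, -0.0132, 0.01], [0, 0, 0]],
    [[0, 0, 0.03], [0, 0, 0]],
    [[0, 0, 0.035], [0, 0, 0]],
    [[0, 0, 0.025], [0, 0, 0]],
    [[0, 0, 0.015], [0, 0, 0]],
    [[0, 0, 0.008], [0, 0, 0]],
    [[0, 0, 0], [0, 0, 0]]
  ]
}}

```text
clock: 21.45
tool_pos: [0.369, -0.3071, 0.0031]
tcp_rot: [-3.141, -0.001, 1.923]
wrist_force: [-0.4, 0.6, 0.1]
finger_gap: 1.0
grip_force: 0.0
```

Emit:
{"method": "servo_tool", "body": {
  "moves": [
    [[0, 0, 0], [0, 0, 0]],
    [[0, 0, 0], [0, 0, 0]],
    [[0, 0, 0], [0, 0, 0]],
    [[0, 0, 0], [0, 0, 0]],
    [[0, 0, 0], [0, 0, 0]],
    [[0, 0, 0], [0, 0, 0]]
  ],
  "jaw": -0.3,
  "newtons": 40
}}

```text
clock: 22.2
tool_pos: [0.3692, -0.3076, 0.0039]
tcp_rot: [3.141, 0.001, 1.924]
wrist_force: [-1.7, 1.1, 7.0]
finger_gap: 0.558
grip_force: 41.0
```

Emit:
{"method": "servo_tool", "body": {
  "moves": [
    [[0, 0, -0.02], [0, 0, 0]],
    [[0, 0, -0.03], [0, 0, 0]],
    [[0, 0, -0.03], [0, 0, 0]],
    [[0, 0, -0.02], [0, 0, 0]],
    [[0, 0, 0], [0, 0, 0]],
    [[0, 0, 0], [0, 0, 0]]
  ]
}}

```text
clock: 22.95
tool_pos: [0.3687, -0.307, 0.1025]
tcp_rot: [-3.141, -0.001, 1.924]
wrist_force: [-0.0, -0.2, -1.7]
finger_gap: 0.55
grip_force: 42.3
```

```bash
python3 go.py .538 -.359 .10 1.359
```

```text
turn [-5.000e-04 -6.000e-04  5.647e-01] shift before turn [-0.1073  0.1409  0.0024] after turn [-0.0153  0.1764  0.0025]
```

Emit:
{"method": "servo_tool", "body": {
  "moves": [
    [[0, 0, 0], [0, 0, 0.113]],
    [[0, 0, 0], [0, 0, 0.113]],
    [[0, 0, 0], [0, 0, 0.113]],
    [[0, 0, 0], [0, 0, 0.113]],
    [[0, 0, 0], [0, 0, 0.113]],
    [[0, 0.03, 0], [0, 0, 0]],
    [[-0.005, 0.04, 0], [0, 0, 0]],
    [[-0.005, 0.045, 0], [0, 0, 0]]
  ]
}}

```text
clock: 23.95
tool_pos: [0.4799, -0.3412, 0.1021]
tcp_rot: [-3.14, -0.001, 1.358]
wrist_force: [-0.3, -0.5, -0.7]
finger_gap: 0.551
grip_force: 42.3
```

Emit:
{"method": "servo_tool", "body": {
  "moves": [
    [[-0.005, 0.04, 0], [0, 0, 0]],
    [[0, 0.021, 0], [0, 0, 0]],
    [[0, 0, 0], [0, 0, 0]],
    [[0, 0, 0.03], [0, 0, 0]],
    [[0, 0, 0.03], [0, 0, 0]],
    [[0, 0, 0.02], [0, 0, 0]],
    [[0, 0, 0.008], [0, 0, 0]],
    [[0, 0, 0], [0, 0, 0]]
  ]
}}

```text
clock: 24.95
tool_pos: [0.5373, -0.3588, 0.0151]
tcp_rot: [-3.141, -0.0, 1.359]
wrist_force: [0.7, 0.4, -0.9]
finger_gap: 0.549
grip_force: 42.3
```

Emit:
{"method": "servo_tool", "body": {
  "moves": [
    [[0, 0, 0.002], [0, 0, 0]],
    [[0, 0, 0], [0, 0, 0]],
    [[0, 0, 0], [0, 0, 0]]
  ]
}}

```text
clock: 25.32
tool_pos: [0.538, -0.3591, 0.0137]
tcp_rot: [3.141, 0.0, 1.359]
wrist_force: [0.1, -0.3, -0.9]
finger_gap: 0.551
grip_force: 42.3
```

Emit:
{"method": "servo_tool", "body": {
  "moves": [
    [[0, 0, 0.0015], [0, 0, 0]],
    [[0, 0, 0.0012], [0, 0, 0]],
    [[0, 0, 0], [0, 0, 0]],
    [[0, 0, 0], [0, 0, 0]]
  ]
}}

```text
clock: 25.82
tool_pos: [0.5379, -0.359, 0.0106]
tcp_rot: [-3.142, -0.0, 1.359]
wrist_force: [-0.2, 0.3, -0.6]
finger_gap: 0.551
grip_force: 42.3
```

Emit:
{"method": "servo_tool", "body": {
  "moves": [
    [[0, 0, 0.0012], [0, 0, 0]],
    [[0, 0, 0], [0, 0, 0]],
    [[0, 0, 0], [0, 0, 0]]
  ]
}}

```text
clock: 26.2
tool_pos: [0.538, -0.3591, 0.01]
tcp_rot: [3.141, 0.0, 1.359]
wrist_force: [-2.2, 1.2, 6.4]
finger_gap: 0.553
grip_force: 43.2
```

Emit:
{"method": "servo_tool", "body": {
  "moves": [
    [[0, 0, 0], [0, 0, 0]],
    [[0, 0, 0], [0, 0, 0]],
    [[0, 0, 0], [0, 0, 0]],
    [[0, 0, -0.02], [0, 0, 0]],
    [[0, 0, -0.04], [0, 0, 0]],
    [[0, 0, -0.06], [0, 0, 0]],
    [[0, 0, 0], [0, 0, 0]],
    [[0, 0, 0], [0, 0, 0]]
  ],
  "jaw": 0.8
}}

```text
clock: 27.2
tool_pos: [0.5378, -0.3589, 0.129]
tcp_rot: [-3.141, -0.0, 1.359]
wrist_force: [0.2, -0.6, 0.5]
finger_gap: 0.9
grip_force: 0.0
```

```bash
python3 - <<'E'
from m import *
p,d,c=snap('wrist','w8'); W=cloud(d,c); s=telemetry.observe(); print(s['tool_pos'])
M=(W[...,2]>.025)&(W[...,2]<.07)&(d>0)&(p.max(2)>60)&(np.linalg.norm(W[...,:2]-[.538,-.359],axis=-1)<.09)
Q=W[M]; print(rect(Q[:,:2]),len(Q),np.percentile(Q[:,2],[5,50,99]))
E
python3 go.py .384 .311 .12 1.481
```

```text
[ 0.53746252 -0.35860628  0.128299  ]
(array([ 539.5, -358.1,  135.2,   48.1]), np.float32(1.357)) 10795 [0.04026723 0.05118592 0.05554419]
turn [-0.0014 -0.0009 -0.1222] shift before turn [ 0.6223 -0.2909  0.0092] after turn [ 0.6531 -0.2129  0.0083]
```

View pics/w8.png

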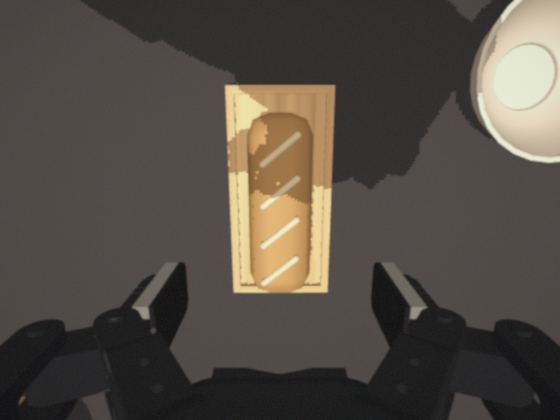

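The stick roll lies flat in its tray, with the roll at (281,202) inside the tray spanning columns 225–335. Next I'll look at the ledge closely before taking the sign.

```bash
python3 go.py .634 -.125 .14 1.421
```

```text
turn [-0.0014 -0.0008 -0.0622] shift before turn [ 0.2487  0.0452 -0.0116] after turn [ 0.2454  0.0606 -0.0117]
```

Emit:
{"method": "servo_tool", "body": {
  "moves": [
    [[0.05, 0.009, -0.003], [0, 0, 0]],
    [[0.05, 0.009, -0.003], [0, 0, 0]],
    [[0.05, 0.009, -0.003], [0, 0, 0]],
    [[0.05, 0.009, -0.003], [0, 0, 0]],
    [[0.049, 0.009, 0], [0, 0, 0]],
    [[0, 0, 0], [0, 0, -0.062]],
    [[0, 0, 0], [0, 0, 0]],
    [[0, 0, 0], [0, 0, 0]]
  ]
}}

```text
clock: 28.25
tool_pos: [0.6338, -0.1255, 0.1407]
tcp_rot: [-3.14, -0.0, 1.419]
wrist_force: [-1.0, 0.1, 0.9]
finger_gap: 0.905
grip_force: 0.0
```

```bash
python3 - <<'E'
from m import *
s=telemetry.observe(); p,d,c=snap('wrist','w9'); W=cloud(d,c); print(s['tool_pos'],s['tcp_rot'])
M=(W[...,2]>.008)&(W[...,2]<.018)&(d>0)&(p.max(2)>95)&(np.linalg.norm(W[...,:2]-[.6406,-.0889],axis=-1)<.09)
Q=W[M]; print(rect(Q[:,:2]),len(Q),np.percentile(Q[:,2],[5,50,95]))
cv2.imwrite('pics/w9c.png',cv2.resize(p[60:340,180:460][:],None,fx=2.1,fy=2.1,interpolation=cv2.INTER_CUBIC))
E
```

```text
[ 0.63382961 -0.12545173  0.14065155] [-3.14037035e+00 -1.15666542e-04  1.41880048e+00]
(array([643.2, -87.9, 149.1,  70.1]), np.float32(1.423)) 15133 [0.01173676 0.01292013 0.01408799]
```

View pics/w9c.png

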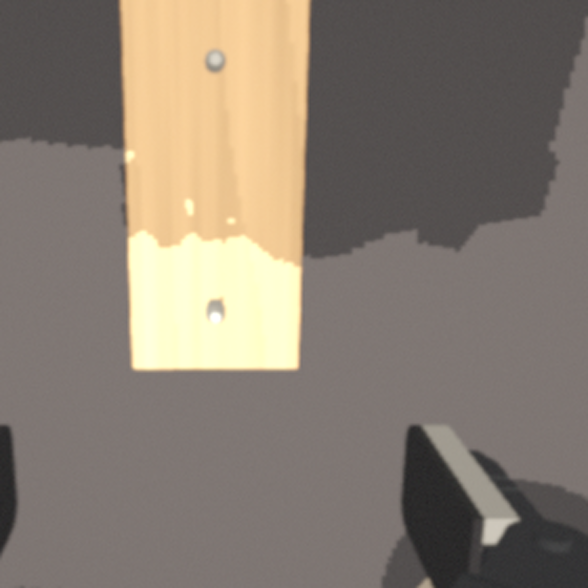

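The ledge crop shows the pins at crop (215,60) and (215,311), i.e. image (282,89) and (282,208). The measured slab is 149 × 70 mm, as given.

```bash
python3 - <<'E'
from m import *
p,d,c=load('w9'); q=planez([[282.4,88.6],[282.4,208.1]],c,.026+.001); print(q,q.mean(0),np.linalg.norm(q[1]-q[0]),np.arctan2(*(q[0]-q[1])[::-1]))
E
python3 go.py .381 .276 .16 1.481
```

```text
[[ 0.65008614 -0.04117917]
 [ 0.63620065 -0.13378267]] [ 0.6431434  -0.08748092] 0.0936387489688614 1.4219596411050957
turn [-0.0009 -0.0001 -0.0622] shift before turn [ 0.3587 -0.3108 -0.0188] after turn [ 0.3773 -0.2879 -0.0191]
```

Emit:
{"method": "servo_tool", "body": {
  "moves": [
    [[0.0448, -0.0389, -0.0025], [0, 0, 0]],
    [[0.0448, -0.0389, -0.0025], [0, 0, 0]],
    [[0.0448, -0.0389, -0.0025], [0, 0, 0]],
    [[0.0448, -0.0389, -0.0025], [0, 0, 0]],
    [[0.0448, -0.0389, -0.0025], [0, 0, 0]],
    [[0.0448, -0.0389, -0.0025], [0, 0, 0]],
    [[0.0448, -0.0389, -0.0025], [0, 0, 0]],
    [[0.0448, -0.0389, -0.0025], [0, 0, 0]]
  ],
  "jaw": 0
}}

```text
clock: 29.3
tool_pos: [0.3792, 0.2768, 0.1616]
tcp_rot: [3.141, -0.0, 1.419]
wrist_force: [1.0, 0.5, -0.2]
finger_gap: 0.499
grip_force: 0.0
```

Emit:
{"method": "servo_tool", "body": {
  "moves": [
    [[0, 0, 0], [0, 0, -0.062]],
    [[0, 0, 0], [0, 0, 0]],
    [[0, 0, 0], [0, 0, 0]]
  ]
}}

```text
clock: 29.68
tool_pos: [0.3806, 0.2752, 0.1613]
tcp_rot: [-3.142, 0.0, 1.48]
wrist_force: [1.0, -1.0, -0.7]
finger_gap: 0.497
grip_force: 0.0
```

```bash
python3 - <<'E'
from m import *
s=telemetry.observe(); p,d,c=snap('wrist','w10'); W=cloud(d,c); print(s['tool_pos'],s['tcp_rot'])
N=np.linalg.norm(W[...,:2]-[.384,.311],axis=-1)<.075
for lo,hi in ((.06,.08),(.011,.019)):
    M=(W[...,2]>lo)&(W[...,2]<hi)&(d>0)&N
    Q=W[M]; print(rect(Q[:,:2]),len(Q),np.percentile(Q[:,2],[5,50,95]))
E
```

```text
[0.38055768 0.27519917 0.16129657] [-3.14153139e+00  1.25123550e-04  1.47981551e+00]
(array([385.4, 313.5,  65.4,  12.6]), np.float32(1.487)) 1569 [0.06812298 0.07085574 0.0719892 ]
(array([385.5, 313.1, 124.2,  50.1]), np.float32(1.483)) 6272 [0.01371564 0.01492071 0.01613149]
```

View pics/w10.png

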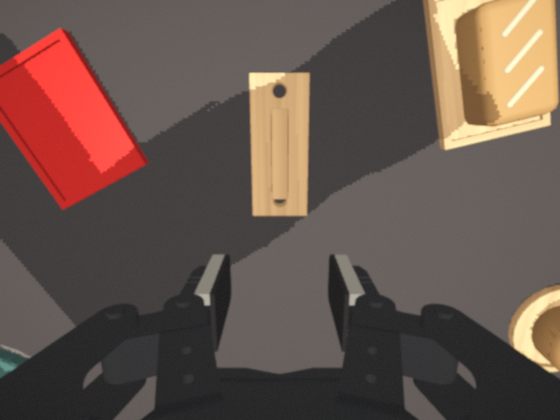

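The sign is at (279,144) with its long axis up the picture. The cloud sizes check out (124 × 50 mm foot, 65 × 12.6 mm board).

Emit:
{"method": "servo_tool", "body": {
  "moves": [
    [[0.038, 0, 0], [0, 0, -0.004]],
    [[0, 0, 0.03], [0, 0, 0]],
    [[0, 0, 0.04], [0, 0, 0]],
    [[0, 0, 0.035], [0, 0, 0]],
    [[0, 0, 0.02], [0, 0, 0]],
    [[0, 0, 0.01], [0, 0, 0]],
    [[0, 0, 0], [0, 0, 0]],
    [[0, 0, 0], [0, 0, 0]]
  ]
}}

```text
clock: 30.72
tool_pos: [0.3841, 0.3139, 0.0271]
tcp_rot: [3.141, -0.001, 1.486]
wrist_force: [-0.2, 0.5, -0.5]
finger_gap: 0.502
grip_force: 0.0
```

Emit:
{"method": "servo_tool", "body": {
  "moves": [
    [[0, 0, 0], [0, 0, 0]],
    [[0, 0, 0], [0, 0, 0]],
    [[0, 0, 0], [0, 0, 0]],
    [[0, 0, 0], [0, 0, 0]],
    [[0, 0, 0], [0, 0, 0]],
    [[0, 0, 0], [0, 0, 0]]
  ],
  "jaw": -1,
  "newtons": 50
}}

```text
clock: 31.48
tool_pos: [0.3839, 0.3139, 0.0268]
tcp_rot: [3.141, -0.0, 1.487]
wrist_force: [0.5, -1.2, 7.2]
finger_gap: 0.124
grip_force: 49.8
```

Emit:
{"method": "servo_tool", "body": {
  "moves": [
    [[0, 0, -0.01], [0, 0, 0]],
    [[0, 0, -0.03], [0, 0, 0]],
    [[0, 0, -0.04], [0, 0, 0]],
    [[0, 0, -0.03], [0, 0, 0]],
    [[0, 0, 0], [0, 0, 0]],
    [[0, 0, 0], [0, 0, 0]],
    [[0, 0, 0], [0, 0, 0]]
  ]
}}

```text
clock: 32.35
tool_pos: [0.3829, 0.3134, 0.1355]
tcp_rot: [-3.14, 0.001, 1.487]
wrist_force: [0.5, 0.1, -1.2]
finger_gap: 0.128
grip_force: 49.0
```

```bash
python3 - <<'E'
from m import *
s=telemetry.observe(); p,d,c=snap('wrist','w11'); W=cloud(d,c); print(s['tool_pos'],s['tcp_rot'])
T=R.from_euler('xyz',s['tcp_rot']).inv().apply((W-s['tool_pos']).reshape(-1,3)).reshape(W.shape)
M=(T[...,2]>0)&(T[...,2]<.03)&(d>0)&(abs(T[...,1])<.04)&(abs(T[...,0])<.08)
Q=T[M]; print(len(Q),np.percentile(Q,[0.5,50,99.5],axis=0).round(4))
cv2.imwrite('pics/w11c.png',cv2.resize(p[130:410,140:420],None,fx=2.1,fy=2.1,interpolation=cv2.INTER_CUBIC))
E
```

```text
[0.38294824 0.31340192 0.13547194] [-3.14016856e+00  9.46431014e-04  1.48674851e+00]
10160 [[-0.0108 -0.0235  0.0048]
 [ 0.0343  0.0014  0.0119]
 [ 0.0617  0.0261  0.0184]]
```

View pics/w11c.png

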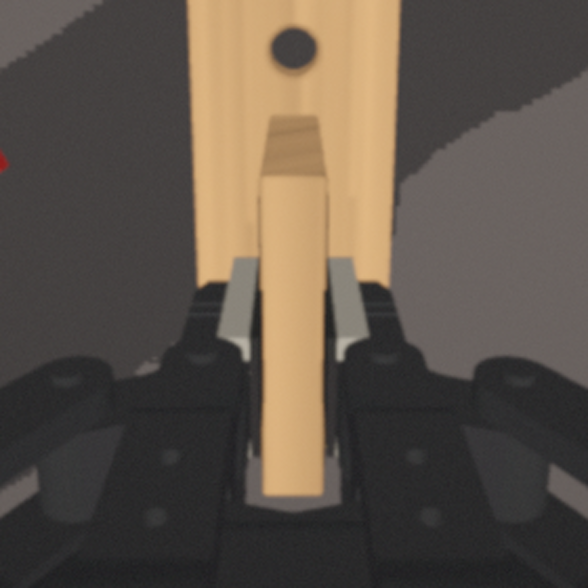

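The sign is held square: board between the pads, front hole at crop (294,48), i.e. image (280,153).

```bash
python3 - <<'E'
from m import *
s=telemetry.observe(); p,d,c=load('w11'); W=cloud(d,c); Rt=R.from_euler('xyz',[-3.14016856,.000946431,1.48674851])
t=np.array([.38294824,.31340192,.13547194])
T=Rt.inv().apply((W-t).reshape(-1,3)).reshape(W.shape)
M=(T[...,2]>0.005)&(T[...,2]<.02)&(d>0)&(abs(T[...,1])<.04)&(T[...,0]>.036)&(T[...,0]<.08)&(p.max(2)>95)
Q=T[M]; A=np.c_[Q[:,:2],np.ones(len(Q))]; k=np.linalg.lstsq(A,Q[:,2],rcond=None)[0]; print('plane',k)
zt=k[2]+k[0]*.048
h=planez([[280,152.9]],c,t[2]-zt); print('hole',Rt.inv().apply([*(h[0]-t[:2]),-zt]))
e=Q[(Q[:,0]<.058)]; print([ (e[(abs(e[:,0]-x)<.002),1].min(),e[(abs(e[:,0]-x)<.002),1].max()) for x in (.038,.044,.05,.056)], np.sort(Q[:,0])[-50])
E
```

```text
plane [-0.0021233  -0.00206214  0.01216244]
hole [0.04850197 0.00138284 0.01201267]
[(np.float64(-0.023453996392872555), np.float64(0.026139843035064815)), (np.float64(-0.02392081814857046), np.float64(0.026402595942066096)), (np.float64(-0.023440034210496497), np.float64(0.026198500481723837)), (np.float64(-0.023767459027225157), np.float64(0.025950357757600583))] 0.061717419704143205
```

```bash
python3 go.py .6418 -.0876 .10 1.4225
```

```text
turn [-0.0013  0.001   0.0643] shift before turn [-0.3778  0.2916  0.0355] after turn [-0.3584  0.3152  0.0355]
```

Emit:
{"method": "servo_tool", "body": {
  "moves": [
    [[0, 0, 0], [0, 0, 0.064]],
    [[-0.03, 0.026, 0], [0, 0, 0]],
    [[-0.045, 0.04, 0], [0, 0, 0]],
    [[-0.045, 0.04, 0], [0, 0, 0]],
    [[-0.045, 0.04, 0], [0, 0, 0]],
    [[-0.045, 0.04, 0], [0, 0, 0]],
    [[-0.045, 0.04, 0], [0, 0, 0]],
    [[-0.045, 0.04, 0], [0, 0, 0]]
  ]
}}

```text
clock: 33.4
tool_pos: [0.6029, -0.0241, 0.1357]
tcp_rot: [-3.141, -0.0, 1.423]
wrist_force: [1.4, 1.3, -1.2]
finger_gap: 0.126
grip_force: 49.0
```

Emit:
{"method": "servo_tool", "body": {
  "moves": [
    [[-0.035, 0.03, 0], [0, 0, 0]],
    [[-0.0234, 0.0192, 0.0], [0, 0, 0]],
    [[0, 0, 0.02], [0, 0, 0]],
    [[0, 0, 0.015], [0, 0, 0]],
    [[0, 0, 0], [0, 0, 0]],
    [[0, 0, 0], [0, 0, 0]],
    [[0, 0, 0], [0, 0, 0]]
  ]
}}

```text
clock: 34.28
tool_pos: [0.6427, -0.0871, 0.1021]
tcp_rot: [3.141, 0.0, 1.423]
wrist_force: [-0.4, 0.1, -0.8]
finger_gap: 0.125
grip_force: 49.0
```

```bash
python3 go.py .6418 -.0876 .06 1.4225
```

```text
turn [0.001  0.0001 0.0007] shift before turn [-0.0006 -0.0008  0.0421] after turn [-0.0006 -0.0008  0.0421]
```

Emit:
{"method": "servo_tool", "body": {
  "moves": [
    [[-0.0006, -0.0008, 0.015], [0, 0, 0]],
    [[0, 0, 0.017], [0, 0, 0]],
    [[0, 0, 0.008], [0, 0, 0]],
    [[0, 0, 0], [0, 0, 0]],
    [[0, 0, 0], [0, 0, 0]],
    [[0, 0, 0], [0, 0, 0]]
  ]
}}

```text
clock: 35.02
tool_pos: [0.6418, -0.0878, 0.0619]
tcp_rot: [3.141, 0.0, 1.423]
wrist_force: [1.4, -0.8, -1.3]
finger_gap: 0.128
grip_force: 49.0
```

```bash
for i in 1 2; do python3 go.py .6418 -.0876 .0388 1.4225; python3 -c "
from h import *
s=telemetry.observe();p,d,c=snap('wrist','w12');print(s['tool_pos'])
cv2.imwrite('pics/w12c.png',cv2.resize(p[100:300,180:380],None,fx=2.9,fy=2.9,interpolation=cv2.INTER_CUBIC))"; done
```

```text
turn [0.0009 0.0001 0.0003] shift before turn [ 0.0002 -0.0001  0.0231] after turn [ 0.0002 -0.0001  0.0231]
[ 0.64182357 -0.08781511  0.06190011]
turn [0.0008 0.0001 0.0003] shift before turn [ 0.0002 -0.      0.023 ] after turn [ 0.0002 -0.      0.023 ]
[ 0.64177179 -0.08779985  0.06183429]
```

View pics/w12c.png

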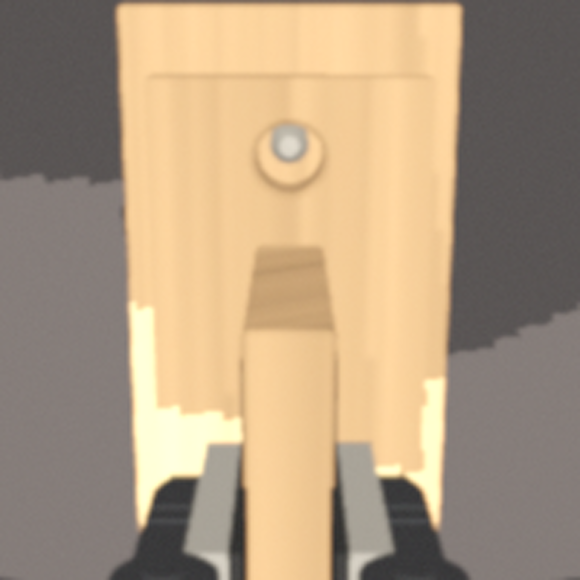

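The pin tip shows through the hole: hole at crop (290,154), pin at (289,143). I'll check how much of that offset is parallax.

```bash
python3 - <<'E'
from m import *
p,d,c=load('w12'); s=telemetry.observe(); Rt=R.from_euler('xyz',s['tcp_rot'])
for n,uv,z in (('pin',(279.7,149.3),.0285),('hole',(280,153.1),s['tool_pos'][2]-.012)):
    q=planez([uv],c,z)[0]; print(n,Rt.inv().apply([*(q-s['tool_pos'][:2]),0]).round(4))
E
```

```text
pin [ 0.0483  0.0014 -0.    ]
hole [ 0.0485  0.0015 -0.    ]
```

Aligned to within 0.2 mm, so I'll lower it over the pins.

Emit:
{"method": "servo_tool", "body": {
  "moves": [
    [[0, 0, 0.005], [0, 0, 0]],
    [[0, 0, 0.005], [0, 0, 0]],
    [[0, 0, 0.004], [0, 0, 0]],
    [[0, 0, 0.003], [0, 0, 0]],
    [[0, 0, 0.003], [0, 0, 0]],
    [[0, 0, 0], [0, 0, 0]],
    [[0, 0, 0], [0, 0, 0]]
  ]
}}

```text
clock: 36.0
tool_pos: [0.6416, -0.0878, 0.0415]
tcp_rot: [3.141, 0.0, 1.423]
wrist_force: [-0.4, -0.2, -0.9]
finger_gap: 0.127
grip_force: 49.0
```

Emit:
{"method": "servo_tool", "body": {
  "moves": [
    [[0, 0, 0.0012], [0, 0, 0]],
    [[0, 0, 0.001], [0, 0, 0]],
    [[0, 0, 0], [0, 0, 0]],
    [[0, 0, 0], [0, 0, 0]]
  ]
}}

```text
clock: 36.5
tool_pos: [0.6415, -0.0877, 0.0392]
tcp_rot: [3.142, 0.0, 1.423]
wrist_force: [-0.5, 1.1, -2.1]
finger_gap: 0.127
grip_force: 49.0
```

Emit:
{"method": "servo_tool", "body": {
  "moves": [
    [[0, 0, 0.001], [0, 0, 0]],
    [[0, 0, 0], [0, 0, 0]],
    [[0, 0, 0], [0, 0, 0]]
  ]
}}

```text
clock: 36.88
tool_pos: [0.6417, -0.0878, 0.0389]
tcp_rot: [3.141, 0.0, 1.423]
wrist_force: [-2.4, 1.1, 6.4]
finger_gap: 0.128
grip_force: 50.1
```

Seated, with 6 N upward. Release to part open and retreat.

Emit:
{"method": "servo_tool", "body": {
  "moves": [
    [[0, 0, 0], [0, 0, 0]],
    [[0, 0, 0], [0, 0, 0]],
    [[0, 0, 0], [0, 0, 0]],
    [[0, 0, 0], [0, 0, 0]],
    [[0, 0, -0.02], [0, 0, 0]],
    [[0, 0, -0.04], [0, 0, 0]],
    [[0, 0, -0.05], [0, 0, 0]],
    [[0, 0, -0.03], [0, 0, 0]]
  ],
  "jaw": 0
}}

```text
clock: 37.88
tool_pos: [0.6419, -0.0878, 0.1807]
tcp_rot: [3.139, 0.0, 1.423]
wrist_force: [0.7, 0.4, -0.2]
finger_gap: 0.501
grip_force: 0.0
```

Emit:
{"method": "servo_tool", "body": {
  "moves": [
    [[-0.04, 0, 0], [0, 0, 0]],
    [[0, 0, 0], [0, 0, 0]],
    [[0, 0, 0], [0, 0, 0]]
  ]
}}

```text
clock: 38.25
tool_pos: [0.6355, -0.127, 0.1779]
tcp_rot: [-3.141, -0.0, 1.422]
wrist_force: [0.2, 0.5, -0.2]
finger_gap: 0.497
grip_force: 0.0
```

```bash
python3 - <<'E'
from m import *
s=telemetry.observe(); p,d,c=snap('wrist','w13'); W=cloud(d,c); print(s['tool_pos'])
N=np.linalg.norm(W[...,:2]-[.643,-.0875],axis=-1)<.08
for lo,hi in ((.075,.095),(.023,.035)):
    M=(W[...,2]>lo)&(W[...,2]<hi)&(d>0)&N
    Q=W[M]; print(rect(Q[:,:2]),len(Q),np.percentile(Q[:,2],[5,50,95]))
snap('top','top1')
E
```

```text
[ 0.63545433 -0.12700901  0.17787629]
(array([642.7, -88.4,  65.7,  12.3]), np.float32(1.429)) 1512 [0.08113395 0.08284571 0.0840165 ]
(array([643.1, -88.2, 124.1,  50.1]), np.float32(1.422)) 6234 [0.02568296 0.0269248  0.02816523]
```

View pics/top1.png

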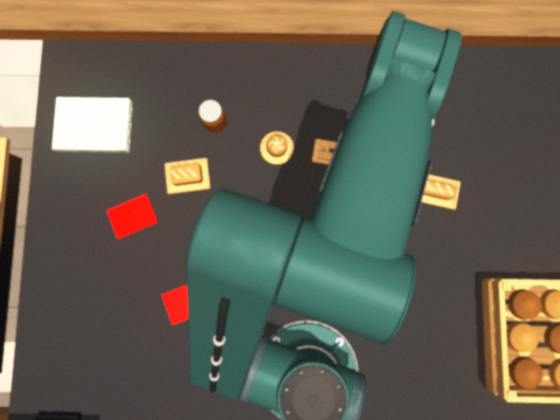

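The foot top is at 26.9 mm (12 + 14, plus the 1 mm camera bias), so the sign is fully down. In the top view the jar is still at (212,115) and the block and round rolls sit in their trays at (185,174) and (277,146). The arm covers the bowl and part of the stick tray.

```bash
python3 -c "
from plant import sign_off; print(sign_off())"
```

```text
the job is handed in; nothing more can be done
None
```

The job is handed in: all three rolls measured in their own trays and the sign fully down on its ledge's pins; the jar had not moved, and the bowl was not re-measured at the end because the arm hid it.

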